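# Set up the supper station with the lazy Susan

## Robot

A 6-joint arm with a two-finger parallel gripper is mounted at the origin on the work surface. World frame = base frame: x ahead of the robot, y to its left, z up, the work surface at z = 0. Lengths are in mm, angles in rad, forces in N, time in s.
With the tool pointing down it reaches from about 300 to 775 mm from the base axis. Payload 14.6 kg.
Tool frame: the origin (TCP) lies between the finger pads; the fingertips stand 19 mm ahead of it and the grasp point (between the pads) is the TCP (manip.tcp_to_tips is the distance from the TCP to the fingertips, in mm); x points along the fingers, z is the direction in which the jaws open and shut, and the axes are right-handed (so a half turn about x gives the same grasp; the last joint's range is limited). The gripper opens to 94 mm and grips with 3 to 60 N. Pads are 16 mm wide; open, the fingers measure 119 mm over their backs; the gripper's body (75 mm by 177 mm) begins 78 mm behind the grasp point.
Start: joints at [-1.188, 0.3, 1.521, -0, 1.321, -0.067], TCP at [239.124, -495.287, 224.446] pointing down, gripper open.
Joint ranges: [-3.03, 3.03], [-0.79, 2.21], [0.23, 2.52], [-1.04, 4.18], [0, 3.07], [-2.55, 2.55]. Speed limits (rad/s): [2.22, 2.22, 2.57, 3.14, 3.14, 3.14].

## Interface

Orientations are given as [roll, pitch, yaw] about the fixed x, y, z axes, in that order (R = Rz(yaw) Ry(pitch) Rx(roll)).
In Python, from cell import manip gives the robot as it stands.
- The arm moves only by the tool jog_arm, never from a script. Its argument "moves" is a list that holds one entry, the list of rows, each a list of 6 numbers: the shift along the world's x, y, z in mm, then the turn, a rotation vector about the world's x, y, z in degrees. In form: [[[dx, dy, dz, wx, wy, wz], ...]]. A call has 1 to 5 rows; each row shifts and turns the pose as measured when the row begins; what a row does not reach is not made up. A row lasts 1/10 s, in which the tool goes at most 50 mm and 8.59 degrees, less where a joint would pass 70% of its speed; a pose out of reach is approached as far as the arm can. A call is refused whole if a number of a shift passes 50 or a number of a turn 8.59, either way. A call with a gripper value outside its range is refused whole. "gripper" is the opening, from -1 (shut) to 1 (fully open), set as the call begins (left out, the last holds). The fingers move at their own pace and stop on an object; "squeeze" is the grip in N (left out, the last holds). Time passes only in rows, so rows that do not move let the fingers close. It gives the time, the measured TCP pose, the force and the opening at its end, in the units of the state.
- manip.read_state(): the state, without advancing time (a new reading comes with each control period).
- manip.camera(name): name is "scene" or "top" or "wrist"; returns (picture, depth): 400x640x3 uint8, blue, green, red; 400x640 float32, mm along the optical axis (not along the pixel's ray), 0 where there is no reading.
- manip.camera_params(name): a dict with "fx", "fy", "cx", "cy" (pixels), "dist" ([k1, k2, p1, p2, k3] as OpenCV has them; the pictures are not rectified), "rvec" (rotation vector, rad) and "tvec" (3), from world to camera coordinates, as OpenCV has them. Camera axes: x right, y down, z forward; pixel columns grow to the right and rows downward; lengths in mm; the calibration is good to about 2 mm. A picture is of the moment at which its call begins: read the wrist's pose just before it. camera_params takes no time and is no camera call; for the wrist camera it gives the pose at the moment of the call.
- manip.sign_off(): hands the job in, once; it reports no verdict.
The state is a dict: "clock": time; "joints": joint angles; "qd": joint speeds; "effort": joint torques, N m; "eef_pos": TCP position; "eef_rot": TCP orientation; "wrist_force": force on the tool from outside, world axes, zero at the start; "moment": the same for the moment, N m; "finger_gap": finger opening in mm.
Only numpy, scipy, OpenCV 4.12 (cv2) and the standard library are available. Lean on these libraries where they do the work, as an engineer would, in place of code of your own. Each camera call takes 0.05 s, during which the arm holds its last target. There are 200 camera calls.

## Task

Set up the supper station on the counter: turn the lazy Susan so that its three small sections are on the robot's side and its long divider runs square from left to right, with the pepper mill standing in the middle one of them, the steel salt shaker in the one to its left and the narrow-necked sauce bottle in the one to its right, left and right as the robot looks at the counter. Lay the wooden spatula level on the rim of the pie tin, straight across its middle, half-way along its length.

Things in the scene. Friction and masses are not known exactly. Their poses are not given: they have to be found in the camera images.
- lazy_susan (a joint): angle of the round wooden tray (260 mm across, rim and dividers 46 mm above the counter) on its fixed foot, rad, growing anticlockwise from above, free for half a turn either way. 0: long divider square left to right, the three small sections on the robot's side, the middle one towards -x. Two jam jars are stuck in the large half. About 0.1 N m of friction holds it
- susan_handle (a point): centre of the pale wooden handle on the tray's turning axis, 89 mm above the counter: an upright bar 50 mm long, 16 mm thick, from 72 to 104 mm above the counter, on a thin post. Its axes turn with the tray: y along the bar (and the long divider), x across it, pointing to world +x when the joint reads 0. The jam jars near it reach 85 mm above the counter
- section_middle (a point): the middle one of the three small sections, named as they lie when the joint reads 0: a 60-degree wedge between walls 6 to 8 mm thick, 22 mm high. The point lies on its wooden floor (24 mm above the counter), 85 mm from the tray's axis, midway between the walls; a thing 46 mm across standing here has about 15 mm to spare. Axes turn with the tray
- section_left (a point): the left one (+y) of the three small sections, named as they lie when the joint reads 0: a 60-degree wedge between walls 6 to 8 mm thick, 22 mm high. The point lies on its wooden floor (24 mm above the counter), 85 mm from the tray's axis, midway between the walls; a thing 46 mm across standing here has about 15 mm to spare. Axes turn with the tray
- section_right (a point): the right one (-y) of the three small sections, named as they lie when the joint reads 0: a 60-degree wedge between walls 6 to 8 mm thick, 22 mm high. The point lies on its wooden floor (24 mm above the counter), 85 mm from the tray's axis, midway between the walls; a thing 46 mm across standing here has about 15 mm to spare. Axes turn with the tray
- pepper_mill: dark turned-wood pepper mill with a small steel knob on top, 157 mm tall, standing; foot 46 mm in diameter, waist 33 mm at 65 mm height, head 40 mm in diameter and straight from 104 to 132 mm height; about 170 g. Origin: centre of its underside, z up
- salt_shaker: squat round steel salt shaker with a pierced dome, 82 mm tall, standing; body 45 mm in diameter up to 62 mm height, cap 47 mm above that; about 140 g. Origin: centre of its underside, z up. (The glass spice jar with a flat black lid, 102 mm tall, is not part of the job)
- sauce_bottle: brown glass sauce bottle with a narrow neck and a white cap, 151 mm tall, standing; body 44 mm in diameter, straight from 3 to 82 mm height, neck 22 mm in diameter, firm straight-sided cap 28 mm in diameter from 115 to 151 mm height; about 220 g. Origin: centre of its underside, z up
- spatula: flat wooden spatula, 300 mm long, 60 g, lying flat. Origin: on its underside at mid length; x along it towards the blade, z up. Handle 22 mm wide, 10 mm thick from x = -150 to +28 mm, then a shoulder 36 mm wide, and from +45 to +150 mm the blade, 56 mm wide, 7 mm thick. It balances about 24 mm from the origin on the blade side
- pie_tin: round open aluminium pie tin, empty, loose on the counter, 208 mm in diameter over its lip, flat bottom 154 mm in diameter, rim 31 mm high, 150 g. Origin: centre of its underside, z up
Things that resemble listed ones, but are neither listed nor needed, are in the scene too. What is meant by the salt_shaker is not green or turquoise, and is the smaller of those in its own colour.

How it is judged (in metres and radians):
At the end, for the whole second after the job is handed in: Tray within 0.2 rad of square; mill, salt, sauce upright (0.12 rad) on the floor of the middle, left, right section (within 35 mm of its point); spatula level on the rim of the flat-standing tin, 26-38 mm above its underside, middles within 35 mm; all released, at rest (value of joint lazy_susan between -0.2 and 0.2 rad and velocity of joint lazy_susan between -0.05 and 0.05 rad/s and horizontal distance between pepper_mill and section_middle below 0.035 m and z of pepper_mill in the frame of section_middle between -0.005 and 0.006 m and angle between each of pepper_mill, salt_shaker, sauce_bottle's own z axis and vertical below 0.12 rad and linear speed of each of pepper_mill, salt_shaker, sauce_bottle, spatula, pie_tin below 0.02 m/s and horizontal distance between salt_shaker and section_left below 0.035 m and z of salt_shaker in the frame of section_left between -0.005 and 0.006 m and horizontal distance between sauce_bottle and section_right below 0.035 m and z of sauce_bottle in the frame of section_right between -0.005 and 0.006 m and horizontal distance between spatula and pie_tin below 0.035 m and z of spatula in the frame of pie_tin between 0.026 and 0.038 m and angle between spatula's own z axis and vertical below 0.1 rad and angle between pie_tin's own z axis and vertical below 0.06 rad and height (world z) of pie_tin below 0.006 m); the robot touches nothing.
It also fails if it takes over 136 s, if anything falls off the work surface, if the arm or the gripper's body presses on something with over 40 N, if the wrist force passes 120 N, or if a joint passes its speed limit or range.

## Working session

There is one attempt and no reset: what is moved stays moved. The work goes in short steps, Python scripts to look and compute and a tool call to move; the robot and the scene stay as the last step left them, time stands still between calls to the robot, and variables do not carry over. Pictures are saved under pics/ and viewed, about 12 in all and at most 16, crops included, and the job is handed in when it is done.

Besides the shell and the picture viewer there is one more tool, called by a JSON object that holds its "method" and its "body", one argument or row to a line. jog_arm: Moves the arm, as the interface text tells. Its arguments: {"type":"object","properties":{"moves":{"type":"array","items":{"type":"array","items":{"type":"array","items":{"type":"number"}}}},"gripper":{"type":"number"},"squeeze":{"type":"number"}},"required":["moves"]}

```bash
mkdir -p pics; ls
cat > h.py <<'E'
import numpy as np, cv2
from cell import manip
def grab(n):
    p=manip.camera_params(n); im,d=manip.camera(n); return p,im,d
def cam(p):
    K=np.array([[p['fx'],0,p['cx']],[0,p['fy'],p['cy']],[0,0,1.]]); R=cv2.Rodrigues(np.array(p['rvec'],float))[0]
    return K,np.array(p['dist'],float),R,np.array(p['tvec'],float).ravel()
def cloud(p,d):
    K,D,R,t=cam(p); h,w=d.shape
    u,v=np.meshgrid(np.arange(w),np.arange(h))
    n=cv2.undistortPoints(np.stack([u,v],-1).reshape(-1,1,2).astype(float),K,D).reshape(h,w,2)
    P=np.dstack([n*d[...,None],d]); W=(P-t)@R; W[d<=0]=np.nan; return W
def proj(p,X):
    K,D,R,t=cam(p); return cv2.projectPoints(np.array(X,float).reshape(-1,3),np.array(p['rvec'],float),t,K,D)[0].reshape(-1,2)
E
python3 - <<'E'
from h import *
print(manip.read_state())
for n in ("scene","top"):
    p,im,d=grab(n); cv2.imwrite(f"pics/{n}0.png",im); np.savez(f"{n}0.npz",im=im,d=d,W=cloud(p,d)); print(n,p)
E
```

```text
pics
{'clock': 0.0, 'joints': array([-1.18760096e+00,  3.00455985e-01,  1.52160770e+00,  2.64011954e-05,
        1.32068542e+00, -6.66272011e-02]), 'qd': array([-0.00029688,  0.00067123,  0.00066506, -0.00030512,  0.00044035,
       -0.00155658]), 'effort': array([ 3.03469724e-04, -5.31807554e+01, -3.52737808e+01,  7.08454801e-02,
        2.44062074e-02, -9.88723309e-05]), 'eef_pos': array([ 239.03999792, -495.06295055,  223.88334487]), 'eef_rot': array([3.05285644, 1.56963959, 1.93187614]), 'wrist_force': array([ 0.01398435, -0.30500757, -0.40470211]), 'moment': array([ 0.01801161, -0.01987578, -0.023843  ]), 'finger_gap': 93.89917903888131}
scene {'fx': 436.4870206641941, 'fy': 436.4870206641941, 'cx': 313.32143402830997, 'cy': 198.8974121337378, 'dist': array([-0.07752198,  0.        ,  0.        ,  0.        ,  0.        ]), 'rvec': array([ 2.15178914,  1.58675786, -0.4568782 ]), 'tvec': array([-147.25028578, -339.53418356, 1454.55679583])}
top {'fx': 494.3231813922125, 'fy': 494.3231813922125, 'cx': 317.99859329334504, 'cy': 194.91333767013754, 'dist': array([-0.00772414,  0.        ,  0.        ,  0.        ,  0.        ]), 'rvec': array([ 2.20590396, -2.16404176,  0.0564984 ]), 'tvec': array([  -4.88336771,  467.49691323, 1394.46028396])}
```

View pics/scene0.png

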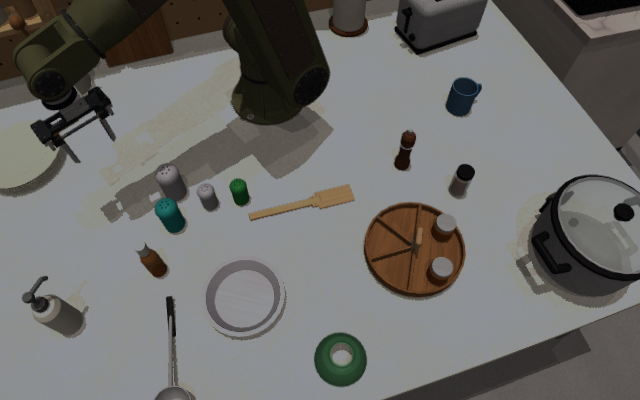

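View pics/top0.png

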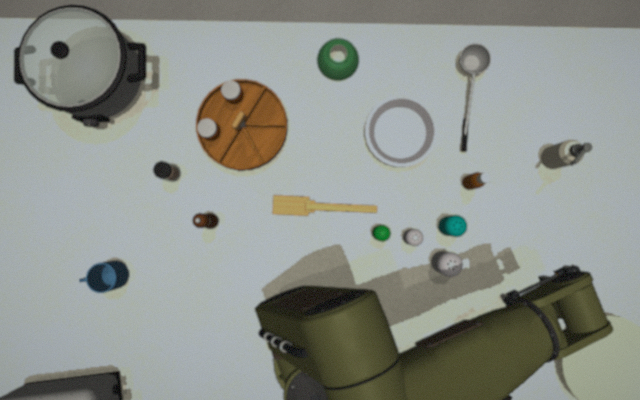

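Scene view: salt candidates are steel small (207,196), steel large (170,182), green (240,190), teal (170,213). The mill is at (403,150), with the black-lid spice jar (462,180) as a lookalike. The brown sauce bottle is at (152,262), and the white pump bottle (58,315) is a lookalike. The spatula is at (302,203), the tin at (245,297) and the Susan at (414,248). I choose the small steel shaker at (207,196). Next I check it in a crop and measure positions.

Run:
```python
from h import *
S=np.load("scene0.npz");T=np.load("top0.npz")
cv2.imwrite("pics/crop1.png",cv2.resize(np.hstack([S['im'][130:290,110:270],S['im'][100:260,350:510]]),None,fx=2.5,fy=2.5,interpolation=3))
Ws,Wt=S['W'],T['W']
print("table z",np.nanmedian(Ws[330:380,220:300,2]),np.nanmedian(Wt[60:140,490:540,2]))
for n,s,t in [("salt",(207,192),(413,237)),("bigsteel",(170,180),(449,263)),("teal",(168,210),(453,226)),("mill",(406,140),(205,221)),("spice",(464,173),(164,171)),("sauce",(150,258),(473,181)),("susan",(414,248),(242,125)),("tin",(245,297),(399,132)),("green",(340,358),(338,60))]:
    a=Ws[s[1],s[0]];b=Wt[t[1],t[0]]
    print(n,a.round(),b.round())
    c=b[:2] if n not in("salt",) else b[:2]
    A=np.vstack([Ws.reshape(-1,3),Wt.reshape(-1,3)]);m=(np.hypot(*(A[:,:2]-c).T)<(150 if n in("susan","tin") else 40))&(A[:,2]>12)
    Q=A[m]; print("  n",m.sum(),"zmax",np.percentile(Q[:,2],99).round(1),"mean",Q.mean(0).round(1),"ext",np.percentile(Q[:,:2],1,0).round(),np.percentile(Q[:,:2],99,0).round())
# spatula from colour in top
h=cv2.cvtColor(T['im'],cv2.COLOR_BGR2HSV); m=np.zeros(h.shape[:2],bool); m[185:225,260:390]=1
m&=(h[...,1]>80)&(h[...,2]>110)
Q=Wt[m];Q=Q[~np.isnan(Q[:,0])]; r=cv2.minAreaRect(Q[:,:2].astype(np.float32)); print("spat",r,cv2.boxPoints(r).round(),np.nanmedian(Q[:,2]))
```

```text
table z 0.8623887956012181 -0.9407311439098364
salt [ 364. -255.   80.] [ 354. -255.   79.]
  n 666 zmax 86.2 mean [ 359.1 -257.8   65.3] ext [ 333. -282.] [ 376. -237.]
bigsteel [ 310. -343.  100.] [ 289. -344.  113.]
  n 1391 zmax 117.6 mean [ 294.6 -344.6   88.3] ext [ 257. -379.] [ 317. -318.]
teal [ 403. -360.  102.] [ 386. -356.  106.]
  n 1209 zmax 108.5 mean [ 394.6 -361.6   81.3] ext [ 361. -392.] [ 416. -338.]
mill [398. 298. 135.] [386. 295. 139.]
  n 825 zmax 156.6 mean [393.5 303.4  93.8] ext [370. 289.] [410. 327.]
spice [525. 420.  99.] [519. 419. 100.]
  n 951 zmax 105.9 mean [525.9 418.3  77.8] ext [500. 401.] [546. 448.]
sauce [ 524. -420.  100.] [ 508. -412.   97.]
  n 985 zmax 154.2 mean [ 518.3 -420.8   94.7] ext [ 494. -444.] [ 535. -405.]
susan [670. 218.  51.] [657. 220.  57.]
  n 14200 zmax 101.5 mean [665.5 223.5  36.2] ext [539. 101.] [787. 346.]
tin [ 652. -225.    5.] [ 655. -227.    1.]
  n 3906 zmax 36.0 mean [ 651.8 -231.8   26.5] ext [ 554. -327.] [ 753. -128.]
green [862. -44.  -1.] [864. -47.   3.]
  n 1064 zmax 63.4 mean [864.  -48.7  52.3] ext [826. -85.] [902.  -8.]
spat ((439.36248779296875, -14.633041381835938), (51.854637145996094, 295.86663818359375), 0.9762958288192749) [[ 411.  133.]
 [ 416. -163.]
 [ 468. -162.]
 [ 463.  134.]] 7.190009924449775
```

View pics/crop1.png

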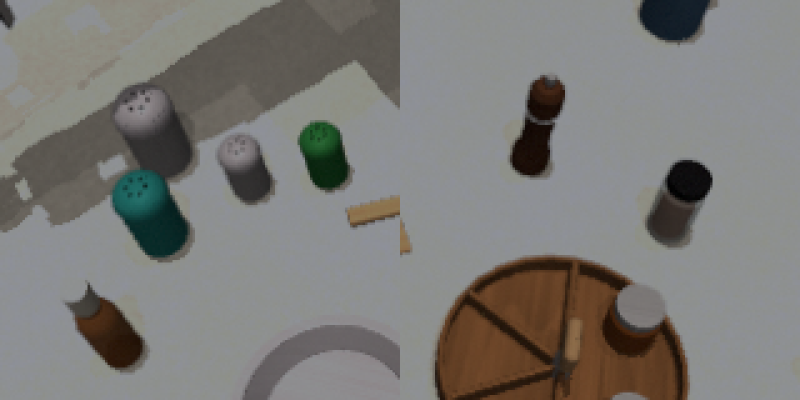

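Crop: the small steel shaker (left half, about (245,168)) has a larger steel twin and teal/green lookalikes, so the choice stands. The mill with its steel knob and the white-capped bottle are also confirmed. Next come exact centres and the tray angle.

```bash
cat >> h.py <<'E'
from scipy.spatial.transform import Rotation as Ro
from scipy.optimize import least_squares
def pose():
    s=manip.read_state(); R=Ro.from_euler('xyz',s['eef_rot']).as_matrix()
    print("t %.2f pos %s xax %s jaw %.1f deg gap %.1f F %s q6 %.2f"%(s['clock'],s['eef_pos'].round(1),R[:,0].round(3),np.degrees(np.arctan2(R[1,2],R[0,2])),s['finger_gap'],s['wrist_force'].round(1),s['joints'][5]))
    return s,R
def circ(A,c,r,z0,z1):
    c=np.array(c,float)
    for _ in range(3):
        Q=A[(np.hypot(*(A[:,:2]-c).T)<r+10)&(A[:,2]>z0)&(A[:,2]<z1)]
        f=least_squares(lambda x:np.hypot(*(Q[:,:2]-x).T)-r,c,loss='soft_l1',f_scale=2); c=f.x
    return c.round(1),len(Q),np.abs(f.fun).mean().round(1)
E
python3 - <<'E'
from h import *
pose()
S=np.load("scene0.npz");T=np.load("top0.npz")
As,At=[x['W'].reshape(-1,3) for x in(S,T)]
As=As[~np.isnan(As[:,0])];At=At[~np.isnan(At[:,0])]; A=np.vstack([As,At])
for n,c,r,z0,z1 in [("salt",(357,-257),22.5,10,60),("mill",(393,303),20,106,130),("millfoot",(393,303),23,4,12),("sauce",(514,-420),22,8,80),("saucecap",(514,-420),14,118,148),("tinlip",(652,-230),103,28,36),("tray",(665,223),127,42,49)]:
    if n=="tray": f=lambda B:circ(B[np.hypot(*(B[:,:2]-[665,223]).T)>115],c,r,z0,z1)
    else: f=lambda B:circ(B,c,r,z0,z1)
    print(n,[f(B) for B in(As,At,A)])
# height map tray
for nm,B in(("s",As),("t",At)):
    d=B[:,:2]-[665,222]; rr=np.hypot(*d.T)
    h=B[(rr<40)&(B[:,2]>92)&(B[:,2]<112)]; 
    print("handle",nm,len(h),h.mean(0).round(1)); r=cv2.minAreaRect(h[:,:2].astype(np.float32)); print(r)
    j=B[(rr<125)&(rr>45)&(B[:,2]>70)&(B[:,2]<95)]
    _,l,c=cv2.kmeans(j[:,:2].astype(np.float32),2,None,(3,20,.1),5,0); print("jars",c.round(),j[:,2].max())
    w=B[(rr<118)&(rr>25)&(B[:,2]>38)&(B[:,2]<52)]; a=np.degrees(np.arctan2(*(w[:,:2]-[665,222]).T[::-1]))
    hh,e=np.histogram(a,72,(-180,180)); print([(int(x),int(k)) for x,k in zip(e,hh) if k>12])
Q=A[(A[:,2]>8)&(A[:,0]>600)&(A[:,0]<900)&(A[:,1]<-345)&(A[:,1]>-460)]; print("ladle",np.percentile(Q,[0,5,50,95,100],axis=0).round())
E
```

```text
t 0.10 pos [ 239.  -495.1  224. ] xax [-0.     0.001 -1.   ] jaw -64.2 deg gap 94.1 F [ 0.7  0.2 -0.3] q6 -0.07
salt [(array([ 350.4, -261. ]), 163, np.float64(0.8)), (array([ 355.1, -259.7]), 38, np.float64(0.3)), (array([ 350.7, -260.7]), 201, np.float64(1.1))]
mill [(array([385.8, 310.6]), 83, np.float64(0.9)), (array([389.8, 311. ]), 38, np.float64(0.5)), (array([386.6, 310.9]), 121, np.float64(1.2))]
millfoot [(array([386.3, 312.2]), 26, np.float64(2.6)), (array([384.2, 304.3]), 19, np.float64(4.7)), (array([385.8, 309. ]), 45, np.float64(3.9))]
sauce [(array([ 511.2, -427. ]), 237, np.float64(0.9)), (array([ 514.6, -427.5]), 125, np.float64(0.7)), (array([ 512. , -427.5]), 362, np.float64(1.2))]
saucecap [(array([ 512.1, -428.3]), 87, np.float64(0.7)), (array([ 514.4, -427.8]), 54, np.float64(1.9)), (array([ 512.5, -428.2]), 141, np.float64(1.4))]
tinlip [(array([ 652. , -226.9]), 1292, np.float64(6.4)), (array([ 655.3, -226.6]), 733, np.float64(6.2)), (array([ 653.2, -226.8]), 2025, np.float64(6.4))]
tray [(array([661.7, 225.3]), 681, np.float64(2.2)), (array([664.5, 223.6]), 475, np.float64(2.0)), (array([662.9, 224.5]), 1156, np.float64(2.3))]
handle s 128 [663.  222.7 102.4]
((661.7206420898438, 224.3048553466797), (16.21481704711914, 48.86915588378906), 61.4152946472168)
jars [[643. 311.]
 [750. 249.]] 89.51933223149268
[(-160, 32), (-155, 81), (-100, 20), (-95, 96), (-35, 58), (-30, 54), (0, 27), (5, 15), (85, 15), (145, 30), (150, 42)]
handle t 109 [663.4 223.2 101.1]
((664.3267822265625, 223.4359893798828), (16.5045166015625, 48.28290939331055), 58.67593765258789)
jars [[750. 249.]
 [643. 311.]] 93.21746781741935
[(-155, 54), (-150, 13), (-95, 40), (-90, 30), (-35, 48), (-30, 52), (115, 18), (145, 50), (150, 43)]
ladle [[ 600. -460.    8.]
 [ 615. -454.   10.]
 [ 795. -419.   22.]
 [ 894. -401.   43.]
 [ 900. -353.   49.]]
```

The tray reads about +60° (1.04 rad), with its axis near (663.5, 223.7). I'm moving over the handle.

{"method": "jog_arm", "body": {
  "moves": [
    [[25,42,0,0,0,7.3],[25,42,0,0,0,7.3],[25,42,0,0,0,7.3],[25,42,0,0,0,7.3],[25,42,0,0,0,7.3]]
  ],
  "gripper": -0.28
}}

```text
clock: 0.6
eef_pos: [363.2, -281.5, 221.6]
eef_rot: [3.051, 1.566, 2.581]
wrist_force: [1.5, 0.0, 0.2]
finger_gap: 58.0
```

{"method": "jog_arm", "body": {
  "moves": [
    [[25,42,0,0,0,7.3],[25,42,0,0,0,7.3],[25,42,0,0,0,7.3],[25,42,0,0,0,7.3],[25,42,0,0,0,7.3]]
  ]
}}

```text
clock: 1.1
eef_pos: [488.8, -65.1, 221.4]
eef_rot: [3.058, 1.566, -3.032]
wrist_force: [0.1, -0.3, 0.6]
finger_gap: 33.9
```

{"method": "jog_arm", "body": {
  "moves": [
    [[25,42,-5,0,0,7.3],[25,42,-5,0,0,7.3],[25,42,-5,0,0,7.3],[25,42,-5,0,0,7.3],[25,42,-5,0,0,7.3]]
  ]
}}

```text
clock: 1.6
eef_pos: [613.8, 149.9, 195.6]
eef_rot: [3.049, 1.566, -2.376]
wrist_force: [0.6, -0.7, 0.3]
finger_gap: 33.7
```

{"method": "jog_arm", "body": {
  "moves": [
    [[25,37,-10,0,0,5.4],[25,37,-10,0,0,5.4],[0,0,0,0,0,0],[0,0,-20,0,0,0]]
  ]
}}

```text
clock: 2.0
eef_pos: [666.1, 233.2, 151.3]
eef_rot: [2.799, 1.564, -2.419]
wrist_force: [1.5, -0.2, 0.6]
finger_gap: 34.5
```

Run:
```python
from h import *
pose()
p,im,d=grab("wrist"); W=cloud(p,d); np.savez("w1.npz",im=im,d=d,W=W); cv2.imwrite("pics/w1.png",im)
A=W.reshape(-1,3);A=A[~np.isnan(A[:,0])]
h=A[(np.hypot(*(A[:,:2]-[663.5,223.7]).T)<40)&(A[:,2]>92)&(A[:,2]<112)]; print(len(h),h.mean(0)); 
if len(h): print(cv2.minAreaRect(h[:,:2].astype(np.float32)))
```

```text
t 2.00 pos [666.1 233.2 151.3] xax [-0.005 -0.004 -1.   ] jaw 61.0 deg gap 34.5 F [ 1.5 -0.2  0.6] q6 -0.78
1157 [660.65462221 228.09980147 102.57020329]
((662.1323852539062, 227.18136596679688), (15.977971076965332, 48.1298828125), 58.75834274291992)
```

View pics/w1.png

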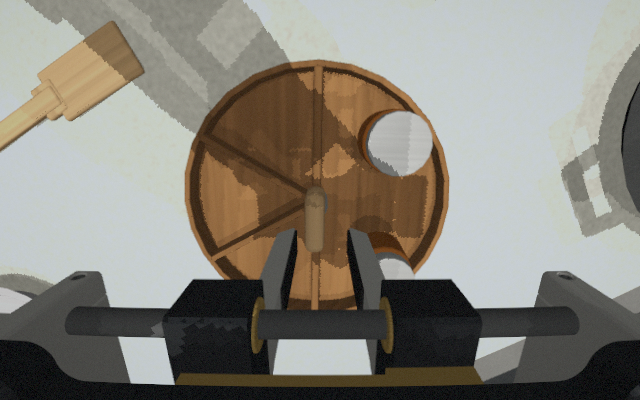

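Wrist view: the handle (315,215) lies between the fingertips (297,230) and (348,230), roughly centred. I'll check for settling and re-measure from rest.

{"method": "jog_arm", "body": {
  "moves": [
    [[0,0,0,0,0,0],[0,0,0,0,0,0]]
  ]
}}

```text
clock: 2.25
eef_pos: [663.3, 231.7, 144.6]
eef_rot: [2.525, 1.554, -2.695]
wrist_force: [-0.5, -0.8, 0.1]
finger_gap: 33.7
```

Run:
```python
from h import *
s,R=pose()
p,im,d=grab("wrist"); W=cloud(p,d)
print("tips px",proj(p,[s['eef_pos']+R@[19,0,k] for k in(-17,0,17)]).round(), p['cx'])
A=W.reshape(-1,3);A=A[~np.isnan(A[:,0])]
h=A[(np.hypot(*(A[:,:2]-[663.5,223.7]).T)<40)&(A[:,2]>97)&(A[:,2]<108)]; print(len(h),h.mean(0),cv2.minAreaRect(h[:,:2].astype(np.float32)))
t=A[(A[:,2]>41)&(A[:,2]<49)&(np.hypot(*(A[:,:2]-[663.5,224]).T)>118)]; print("tray",circ(t,(663,224),127,42,49))
print(proj(p,[663.5,223.7,104]))
pose()
```

```text
t 2.25 pos [663.3 231.7 144.6] xax [-0.015 -0.007 -1.   ] jaw 61.0 deg gap 33.7 F [-0.5 -0.8  0.1] q6 -0.78
tips px [[298. 239.]
 [323. 239.]
 [348. 239.]] 321.6772611781685
1187 [660.86527679 227.90020774 102.75369409] ((662.2088012695312, 227.2379150390625), (15.5554838180542, 48.24992752075195), 60.18125915527344)
tray (array([664. , 226.2]), 4606, np.float64(1.9))
[[314.57127755 233.11899125]]
t 2.30 pos [663.5 231.6 145.1] xax [-0.014 -0.007 -1.   ] jaw 61.0 deg gap 33.8 F [-0.7 -0.2 -0.6] q6 -0.78
```

{"method": "jog_arm", "body": {
  "moves": [
    [[0,-6,0,0.4,-0.8,-1],[0,0,-20,0,0,0],[0,0,-18,0,0,0],[0,0,0,0,0,0]]
  ]
}}

```text
clock: 2.7
eef_pos: [664.9, 222.9, 111.5]
eef_rot: [-0.713, 1.561, 0.327]
wrist_force: [-0.2, -0.9, -0.5]
finger_gap: 33.6
```

{"method": "jog_arm", "body": {
  "moves": [
    [[0,0,0,0,0,0],[0,0,0,0,0,0],[0,0,0,0,0,0]]
  ],
  "gripper": -1,
  "squeeze": 15
}}

```text
clock: 3.0
eef_pos: [667.0, 225.0, 114.2]
eef_rot: [-0.535, 1.55, 0.503]
wrist_force: [13.8, 13.0, -20.8]
finger_gap: 15.7
```

```bash
python3 -c "
from h import *
pose()"
```

```text
t 3.00 pos [667.  225.  114.2] xax [ 0.018  0.01  -1.   ] jaw 59.5 deg gap 15.7 F [ 13.8  13.  -20.8] q6 -0.77
```

{"method": "jog_arm", "body": {
  "moves": [
    [[-1,0,0,0,0,0],[0,0,0,0,0,-5],[0,0,0,0,0,-5]]
  ]
}}

```text
clock: 3.3
eef_pos: [666.6, 224.4, 114.1]
eef_rot: [-0.626, 1.549, 0.234]
wrist_force: [-2.7, -1.2, -5.2]
finger_gap: 16.0
```

```bash
python3 -c "
from h import *
pose()"
```

```text
t 3.30 pos [666.6 224.4 114.1] xax [ 0.021  0.005 -1.   ] jaw 49.3 deg gap 16.0 F [-2.7 -1.2 -5.2] q6 -0.59
```

{"method": "jog_arm", "body": {
  "moves": [
    [[0,0,0,0,0,-8],[0,0,0,0,0,-8],[0,0,0,0,0,-8],[0,0,0,0,0,-8],[0,0,0,0,0,-8]]
  ]
}}

```text
clock: 3.8
eef_pos: [663.6, 222.8, 114.2]
eef_rot: [-0.979, 1.556, -0.845]
wrist_force: [-4.8, 0.5, -3.9]
finger_gap: 15.5
```

{"method": "jog_arm", "body": {
  "moves": [
    [[0,0,0,0,0,-6],[0,0,0,0,0,-2],[0,0,0,0,0,0]]
  ]
}}

```text
clock: 4.1
eef_pos: [662.7, 222.8, 114.2]
eef_rot: [-1.1, 1.557, -1.116]
wrist_force: [2.6, 1.8, -8.7]
finger_gap: 15.9
```

```bash
python3 -c "
from h import *
pose()"
```

```text
t 4.10 pos [662.7 222.8 114.2] xax [ 0.006 -0.013 -1.   ] jaw -0.9 deg gap 15.9 F [ 2.6  1.8 -8.7] q6 0.30
```

{"method": "jog_arm", "body": {
  "moves": [
    [[0,0,0,0,0,0],[0,0,0,0,0,0],[0,0,30,0,0,0],[0,0,40,0,0,0],[-22,-34,20,0,0,0]]
  ],
  "gripper": -0.2
}}

```text
clock: 4.6
eef_pos: [640.8, 190.3, 206.4]
eef_rot: [-1.161, 1.557, -1.17]
wrist_force: [0.7, -1.0, 0.1]
finger_gap: 37.4
```

{"method": "jog_arm", "body": {
  "moves": [
    [[-26,-40,0,0,0,0],[-26,-40,0,0,0,0],[-26,-40,0,0,0,0],[-26,-40,0,0,0,0],[-26,-40,0,0,0,0]]
  ],
  "gripper": 0.5
}}

```text
clock: 5.1
eef_pos: [507.2, -14.6, 214.1]
eef_rot: [-0.538, 1.548, -0.539]
wrist_force: [-0.1, -1.2, 0.5]
finger_gap: 70.2
```

{"method": "jog_arm", "body": {
  "moves": [
    [[-26,-40,0,0,0,0],[-26,-40,0,0,0,0],[-26,-40,0,0,0,0],[-26,-40,0,0,0,0],[0,0,0,0,0,0]]
  ]
}}

```text
clock: 5.6
eef_pos: [396.2, -183.7, 218.9]
eef_rot: [-0.525, 1.538, -0.525]
wrist_force: [-0.8, 0.0, 0.0]
finger_gap: 70.5
```

```bash
cat > tray.py <<'E'
from h import *
def tray(ns=("scene","top")):
    for n in ns:
        p,im,d=grab(n); W=cloud(p,d); B=W.reshape(-1,3);B=B[~np.isnan(B[:,0])]
        t=B[(B[:,2]>41)&(B[:,2]<49)&(np.hypot(*(B[:,:2]-[663,225]).T)>117)]; c=circ(t,(663,225),127,42,49)
        dd=B[:,:2]-c[0]; rr=np.hypot(*dd.T); w=dd[(rr<116)&(rr>30)&(B[:,2]>40)&(B[:,2]<50)]; a=np.degrees(np.arctan2(w[:,1],w[:,0]))
        print(n,c,[(k,np.median(a[abs((a-k+180)%360-180)<12]).round(1),(abs((a-k+180)%360-180)<12).sum()) for k in(-90,-150,150,90)])
        h=B[(np.hypot(*(B[:,:2]-[663.5,225]).T)<40)&(B[:,2]>95)&(B[:,2]<110)]
        if len(h)>20: print("handle",cv2.minAreaRect(h[:,:2].astype(np.float32)))
    return p,im,W
E
python3 - <<'E'
from tray import *
pose(); tray()
E
```

```text
t 5.60 pos [ 396.2 -183.7  218.9] xax [ 0.029 -0.017 -0.999] jaw -0.0 deg gap 70.5 F [-0.8  0.   0. ] q6 -0.52
scene (array([661.5, 225.1]), 713, np.float64(2.0)) [(-90, np.float64(-90.4), np.int64(118)), (-150, np.float64(-150.7), np.int64(100)), (150, np.float64(150.3), np.int64(67)), (90, np.float64(88.9), np.int64(107))]
handle ((660.749267578125, 224.17189025878906), (17.39634132385254, 48.55735778808594), 1.7913280725479126)
top (array([664.5, 223.7]), 474, np.float64(1.9)) [(-90, np.float64(-91.0), np.int64(88)), (-150, np.float64(-150.7), np.int64(63)), (150, np.float64(149.5), np.int64(68)), (90, np.float64(89.3), np.int64(80))]
handle ((664.6486206054688, 223.98538208007812), (49.53544616699219, 17.215011596679688), 89.62442016601562)
```

{"method": "jog_arm", "body": {
  "moves": [
    [[-22,-36,-10,0.5,0.8,0],[-18,-34,-20,0.4,0.8,0],[0,0,0,0,0,0],[0,0,0,0,0,0]]
  ]
}}

```text
clock: 6.1
eef_pos: [361.1, -249.4, 189.8]
eef_rot: [-0.286, 1.566, -0.275]
wrist_force: [0.5, 0.2, -0.5]
finger_gap: 70.8
```

Run:
```python
from h import *
s,R=pose(); p,im,d=grab("wrist"); W=cloud(p,d); A=W.reshape(-1,3);A=A[~np.isnan(A[:,0])]
q=A[(np.hypot(*(A[:,:2]-[352,-260]).T)<35)&(A[:,2]>10)]; print(len(q),q.mean(0),q[:,2].max(),np.percentile(q[:,:2],[2,98],axis=0))
print(circ(A,(352,-260),22.5,10,58),circ(A,(352,-260),23.5,60,68))
cv2.imwrite("pics/w2.png",im)
```

```text
t 6.10 pos [ 361.1 -249.4  189.8] xax [ 0.004 -0.001 -1.   ] jaw 0.7 deg gap 70.8 F [ 0.5  0.2 -0.5] q6 -0.70
8785 [ 344.04078414 -240.78312976  230.96474997] 305.5233025212008 [[ 323.31518141 -270.97072919]
 [ 371.5060267  -226.14182813]]
(array([ 353.9, -259.9]), 286, np.float64(0.1)) (array([ 353.9, -259.9]), 51, np.float64(0.1))
```

View pics/w2.png

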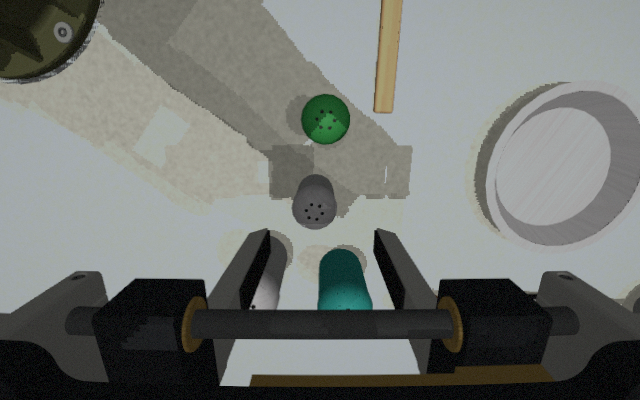

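Wrist view: the small steel shaker (314,200) is ahead and between the fingers, with green (325,118), teal (345,280) and the large steel one (268,275) clear.

{"method": "jog_arm", "body": {
  "moves": [
    [[-7,-10,-20,0,0,0],[0,0,-30,0,0,0],[0,0,-30,0,0,0],[0,0,0,0,0,0],[0,0,0,0,0,0]]
  ]
}}

```text
clock: 6.65
eef_pos: [359.8, -255.0, 111.9]
eef_rot: [-0.515, 1.559, -0.492]
wrist_force: [-0.6, 0.1, -0.0]
finger_gap: 70.7
```

```bash
python3 -c "
from h import *
pose()"
```

```text
t 6.65 pos [ 359.8 -255.   111.9] xax [ 0.011 -0.006 -1.   ] jaw 1.3 deg gap 70.7 F [-0.6  0.1 -0. ] q6 -0.73
```

{"method": "jog_arm", "body": {
  "moves": [
    [[-6,-5,-22,0.4,0.6,0],[-3,-2,-22,0,0,0],[0,0,-20,0,0,0],[0,0,0,0,0,0],[0,0,0,0,0,0]]
  ]
}}

```text
clock: 7.15
eef_pos: [356.3, -262.9, 55.0]
eef_rot: [-0.634, 1.559, -0.607]
wrist_force: [-0.2, -0.5, 0.7]
finger_gap: 70.3
```

```bash
python3 -c "
from h import *
pose()"
```

```text
t 7.15 pos [ 356.3 -262.9   55. ] xax [ 0.01  -0.007 -1.   ] jaw 1.6 deg gap 70.3 F [-0.2 -0.5  0.7] q6 -0.75
```

{"method": "jog_arm", "body": {
  "moves": [
    [[-3,4,-8,0.4,0.6,-1],[0,0,0,0,0,0],[0,0,0,0,0,0]]
  ]
}}

```text
clock: 7.45
eef_pos: [354.8, -259.2, 49.8]
eef_rot: [-0.894, 1.567, -0.885]
wrist_force: [-0.0, -0.9, -0.3]
finger_gap: 70.7
```

{"method": "jog_arm", "body": {
  "moves": [
    [[0,0,0,0,0,0],[0,0,0,0,0,0],[0,0,0,0,0,0],[0,0,0,0,0,0]]
  ],
  "gripper": -1,
  "squeeze": 20
}}

```text
clock: 7.85
eef_pos: [355.0, -259.5, 50.6]
eef_rot: [-0.863, 1.566, -0.854]
wrist_force: [-0.8, -0.5, -1.2]
finger_gap: 46.2
```

```bash
python3 -c "
from h import *
pose()"
```

```text
t 7.85 pos [ 355.  -259.5   50.6] xax [ 0.003 -0.003 -1.   ] jaw 0.5 deg gap 46.2 F [-0.8 -0.5 -1.2] q6 -0.72
```

{"method": "jog_arm", "body": {
  "moves": [
    [[0,0,25,0,0,0],[0,0,40,0,0,0],[0,0,45,0,0,0],[14,30,15,0,0,0],[20,42,0,0,0,0]]
  ]
}}

```text
clock: 8.35
eef_pos: [386.9, -187.4, 179.1]
eef_rot: [-2.096, 1.571, -2.093]
wrist_force: [1.1, 0.9, -2.2]
finger_gap: 46.0
```

{"method": "jog_arm", "body": {
  "moves": [
    [[20,42,0,0,0,0],[20,42,0,0,0,0],[20,42,0,0,0,0],[20,42,0,0,0,0],[20,42,0,0,0,0]]
  ]
}}

```text
clock: 8.85
eef_pos: [488.8, 31.0, 180.1]
eef_rot: [-0.44, 1.568, -0.44]
wrist_force: [1.4, -1.1, -1.6]
finger_gap: 46.1
```

{"method": "jog_arm", "body": {
  "moves": [
    [[20,42,0,0,0,0],[20,42,0,0,0,0],[20,42,0,0,0,0],[20,42,0,0,0,0],[20,42,0,0,0,0]]
  ]
}}

```text
clock: 9.35
eef_pos: [590.4, 251.0, 178.4]
eef_rot: [-1.795, 1.569, -1.795]
wrist_force: [0.2, -0.8, -1.5]
finger_gap: 46.1
```

```bash
python3 -c "
from h import *
pose()"
```

```text
t 9.35 pos [590.4 251.  178.4] xax [-0.    -0.002 -1.   ] jaw 0.0 deg gap 46.1 F [ 0.2 -0.8 -1.5] q6 0.35
```

{"method": "jog_arm", "body": {
  "moves": [
    [[20,30,0,0,0,0],[9,14,-15,0,0,0],[0,0,-25,0,0,0],[0,0,0,0,0,0],[0,0,0,0,0,0]]
  ]
}}

```text
clock: 9.85
eef_pos: [619.7, 302.8, 133.8]
eef_rot: [-2.577, 1.566, -2.571]
wrist_force: [0.2, -0.6, -1.4]
finger_gap: 46.0
```

Run:
```python
from tray import *
s,R=pose(); p,im,W=tray(("wrist",)); pose()
```

```text
t 9.85 pos [619.7 302.8 133.8] xax [-0.004 -0.003 -1.   ] jaw 0.4 deg gap 46.0 F [ 0.2 -0.6 -1.4] q6 0.40
wrist (array([663.4, 226.6]), 3436, np.float64(2.0)) [(-90, np.float64(-91.2), np.int64(261)), (-150, np.float64(-153.2), np.int64(57)), (150, np.float64(148.3), np.int64(111)), (90, np.float64(89.9), np.int64(628))]
handle ((656.91943359375, 223.72393798828125), (11.24481201171875, 42.63106918334961), 18.42544174194336)
t 9.90 pos [619.6 302.6 133.6] xax [-0.005 -0.003 -1.   ] jaw 0.3 deg gap 45.9 F [-0.6  0.4 -2.7] q6 0.40
```

{"method": "jog_arm", "body": {
  "moves": [
    [[1,-4,-20,0,0,0],[0,0,-20,0,0,0],[0,0,-11,0,0,0],[0,0,0,0,0,0],[0,0,0,0,0,0]]
  ]
}}

```text
clock: 10.4
eef_pos: [622.6, 297.4, 88.5]
eef_rot: [0.012, 1.568, 0.016]
wrist_force: [-0.3, -1.3, -1.7]
finger_gap: 46.1
```

```bash
python3 -c "
from h import *
pose()"
```

```text
t 10.40 pos [622.6 297.4  88.5] xax [ 0.003  0.    -1.   ] jaw 0.2 deg gap 46.1 F [-0.3 -1.3 -1.7] q6 0.39
```

{"method": "jog_arm", "body": {
  "moves": [
    [[0,0,-10,0,0,0],[0,0,-3,0,0,0],[0,0,0,0,0,0],[0,0,-2,0,0,0],[0,0,0,0,0,0]]
  ]
}}

```text
clock: 10.9
eef_pos: [623.5, 297.7, 75.1]
eef_rot: [0.225, 1.565, 0.229]
wrist_force: [-0.3, 0.5, -2.1]
finger_gap: 46.6
```

```bash
python3 -c "
from h import *
pose()"
```

```text
t 10.90 pos [623.5 297.7  75.1] xax [ 0.006  0.001 -1.   ] jaw 0.2 deg gap 46.6 F [-0.3  0.5 -2.1] q6 0.39
```

{"method": "jog_arm", "body": {
  "moves": [
    [[0,0,0,0,0,0],[0,0,0,0,0,0],[0,0,0,0,0,0],[0,0,25,0,0,0],[0,0,45,0,0,0]]
  ],
  "gripper": 0.45
}}

```text
clock: 11.4
eef_pos: [621.5, 296.9, 141.3]
eef_rot: [-2.433, 1.568, -2.429]
wrist_force: [0.6, 0.4, 1.5]
finger_gap: 68.2
```

{"method": "jog_arm", "body": {
  "moves": [
    [[-3,-20,40,0,0,0],[-7,-48,10,0,0,0],[-7,-48,0,0,0,0],[-7,-48,0,0,0,0],[-7,-48,0,0,0,0]]
  ]
}}

```text
clock: 11.9
eef_pos: [590.3, 84.4, 201.4]
eef_rot: [0.146, 1.56, 0.158]
wrist_force: [1.5, -1.0, -0.2]
finger_gap: 68.2
```

{"method": "jog_arm", "body": {
  "moves": [
    [[-7,-48,0,0,0,0],[-7,-48,0,0,0,0],[-7,-48,0,0,0,0],[-7,-48,0,0,0,0],[-7,-48,0,0,0,0]]
  ]
}}

```text
clock: 12.4
eef_pos: [552.8, -163.1, 204.2]
eef_rot: [0.039, 1.555, 0.052]
wrist_force: [0.5, -0.1, -0.2]
finger_gap: 68.1
```

```bash
python3 -c "
from h import *
pose()"
```

```text
t 12.40 pos [ 552.8 -163.1  204.2] xax [ 0.016  0.001 -1.   ] jaw 0.7 deg gap 68.1 F [ 0.5 -0.1 -0.2] q6 -0.37
```

{"method": "jog_arm", "body": {
  "moves": [
    [[-8,-47,1,0,0.5,0],[-8,-47,1,0,0.4,0],[-8,-47,1,0,0,0],[-8,-47,1,0,0,0],[-6,-36,1,0,0,0]]
  ]
}}

```text
clock: 12.9
eef_pos: [511.2, -397.8, 211.6]
eef_rot: [-0.448, 1.568, -0.437]
wrist_force: [0.0, -0.3, -0.5]
finger_gap: 68.2
```

{"method": "jog_arm", "body": {
  "moves": [
    [[-1,-20,0,0,0,0],[0,0,0,0,0,0],[0,0,0,0,0,0]]
  ]
}}

```text
clock: 13.2
eef_pos: [508.0, -423.2, 211.5]
eef_rot: [-0.601, 1.567, -0.595]
wrist_force: [0.9, -0.2, 0.7]
finger_gap: 68.1
```

Run:
```python
from h import *
s,R=pose(); p,im,d=grab("wrist"); W=cloud(p,d); A=W.reshape(-1,3);A=A[~np.isnan(A[:,0])]
print(circ(A,(513,-428),22,10,80),circ(A,(513,-428),14,118,148))
q=A[(np.hypot(*(A[:,:2]-[513,-428]).T)<25)&(A[:,2]>140)&(A[:,2]<158)]; print(len(q),q.mean(0))
p,im,d=grab("scene"); cv2.imwrite("pics/s2.png",im)
W=cloud(p,d).reshape(-1,3);W=W[~np.isnan(W[:,0])]; print("salt",circ(W,(621,298),22.5,50,82),)
```

```text
t 13.20 pos [ 508.  -423.2  211.5] xax [ 0.003 -0.002 -1.   ] jaw 0.3 deg gap 68.1 F [ 0.9 -0.2  0.7] q6 -0.76
(array([ 513.4, -427.4]), 369, np.float64(0.1)) (array([ 513.5, -427.5]), 275, np.float64(0.2))
901 [ 513.33740695 -425.25973662  150.39809192]
salt (array([619.6, 297. ]), 109, np.float64(0.7))
```

{"method": "jog_arm", "body": {
  "moves": [
    [[5,-3,-10,0,0,0],[2,-2,-25,0,0,0],[0,0,-20,0,0,0],[0,0,0,0,0,0],[0,0,0,0,0,0]]
  ]
}}

```text
clock: 13.8
eef_pos: [518.5, -423.6, 154.7]
eef_rot: [-0.584, 1.566, -0.571]
wrist_force: [0.6, -0.1, 0.7]
finger_gap: 68.1
```

```bash
python3 -c "
from h import *
pose()"
```

```text
t 13.80 pos [ 518.5 -423.6  154.7] xax [ 0.004 -0.003 -1.   ] jaw 0.7 deg gap 68.1 F [ 0.6 -0.1  0.7] q6 -0.75
```

{"method": "jog_arm", "body": {
  "moves": [
    [[-5,-3,-10,0,0,0],[0,-1,-10,0,0,0],[0,0,0,0,0,0],[0,0,0,0,0,0]]
  ]
}}

```text
clock: 14.2
eef_pos: [513.9, -427.9, 135.2]
eef_rot: [-0.649, 1.563, -0.636]
wrist_force: [-0.3, -0.3, 0.5]
finger_gap: 68.0
```

```bash
python3 -c "
from h import *
pose()"
```

```text
t 14.20 pos [ 513.9 -427.9  135.2] xax [ 0.006 -0.005 -1.   ] jaw 0.7 deg gap 68.0 F [-0.3 -0.3  0.5] q6 -0.76
```

{"method": "jog_arm", "body": {
  "moves": [
    [[0,0,0,0,0,0],[0,0,0,0,0,0],[0,0,0,0,0,0],[0,0,0,0,0,0],[0,0,0,0,0,0]]
  ],
  "gripper": -1,
  "squeeze": 25
}}

```text
clock: 14.7
eef_pos: [514.2, -428.2, 136.5]
eef_rot: [-0.665, 1.561, -0.652]
wrist_force: [0.6, 0.6, -0.2]
finger_gap: 31.7
```

{"method": "jog_arm", "body": {
  "moves": [
    [[0,0,20,0,0,0],[0,0,30,0,0,0],[2,12,35,0,0,0],[5,26,10,0,0,0],[7,40,0,0,0,0]]
  ]
}}

```text
clock: 15.2
eef_pos: [526.0, -351.0, 231.9]
eef_rot: [-0.631, 1.566, -0.624]
wrist_force: [1.6, -0.2, -2.2]
finger_gap: 27.6
```

```bash
python3 -c "
from h import *
pose()"
```

```text
t 15.20 pos [ 526.  -351.   231.9] xax [ 0.004 -0.003 -1.   ] jaw 0.4 deg gap 27.6 F [ 1.6 -0.2 -2.2] q6 -0.65
```

{"method": "jog_arm", "body": {
  "moves": [
    [[8.5,46,0,0,0,0],[8.5,46,0,0,0,0],[8.5,46,0,0,0,0],[8.5,46,0,0,0,0],[8.5,46,0,0,0,0]]
  ]
}}

```text
clock: 15.7
eef_pos: [567.8, -113.3, 232.0]
eef_rot: [-0.642, 1.566, -0.638]
wrist_force: [1.0, 0.2, -2.1]
finger_gap: 27.4
```

{"method": "jog_arm", "body": {
  "moves": [
    [[8.5,46,0,0,0,0],[8.5,46,0,0,0,0],[8.5,46,0,0,0,0],[8.5,46,0,0,0,0],[6,35,0,0,0,0]]
  ]
}}

```text
clock: 16.2
eef_pos: [607.2, 116.6, 231.7]
eef_rot: [-0.748, 1.567, -0.743]
wrist_force: [-0.3, -0.6, -1.1]
finger_gap: 27.4
```

{"method": "jog_arm", "body": {
  "moves": [
    [[3,20,0,0,0,0],[0,0,0,0,0,0],[0,0,0,0,0,0]]
  ]
}}

```text
clock: 16.5
eef_pos: [609.6, 142.1, 230.4]
eef_rot: [-1.2, 1.568, -1.189]
wrist_force: [0.1, -0.7, -1.7]
finger_gap: 27.5
```

Run:
```python
from h import *
s,R=pose(); x,y,z=s['eef_pos']
for n in("scene","top","wrist"):
    p,im,d=grab(n); W=cloud(p,d).reshape(-1,3);W=W[~np.isnan(W[:,0])]
    b=W[(np.hypot(*(W[:,:2]-[x,y]).T)<40)&(W[:,2]>60)&(W[:,2]<z-20)]
    if len(b)>10:
        print(n,len(b),"zmin",np.percentile(b[:,2],[0,1,5]).round(1))
        for k in range(70,200,10):
            e=b[(b[:,2]>k)&(b[:,2]<k+10)]
            if len(e)>5: print(k,len(e),np.ptp(np.percentile(e[:,1],[3,97])).round(1),end=' | ')
        print(circ(b,(x,y),22,z-125,z-65),circ(b,(x,y),22,z-125,z-95),circ(b,(x,y),22,z-90,z-65))
    if n=="scene":
        u=proj(p,[x,y,z-60])[0].astype(int); c=im[max(u[1]-90,0):u[1]+90,max(0,u[0]-90):u[0]+90]; cv2.imwrite("pics/s3.png",cv2.resize(c,None,fx=3,fy=3))
```

```text
t 16.50 pos [609.6 142.1 230.4] xax [ 0.001 -0.003 -1.   ] jaw 0.6 deg gap 27.5 F [ 0.1 -0.7 -1.7] q6 0.16
scene 452 zmin [89.7 92.2 98.1]
90 29 32.4 | 100 33 30.2 | 110 28 33.3 | 120 38 36.4 | 130 34 31.9 | 140 41 34.1 | 150 35 30.9 | 160 42 34.7 | 170 56 31.7 | 180 76 28.4 | 190 34 18.4 | (array([606.8, 142.6]), 211, np.float64(0.6)) (array([606.8, 142.6]), 104, np.float64(0.5)) (array([606.8, 142.6]), 93, np.float64(0.6))
wrist 2146 zmin [ 91.5  94.9 107.7]
90 52 14.0 | 100 75 10.7 | 110 74 11.0 | 120 84 11.7 | 130 99 12.4 | 140 106 11.5 | 150 121 13.1 | 160 137 11.4 | 170 379 22.0 | 180 648 21.0 | 190 280 11.6 | (array([609.8, 141.3]), 591, np.float64(0.1)) (array([609.8, 141.3]), 246, np.float64(0.1)) (array([609.8, 141.3]), 295, np.float64(0.2))
```

View pics/s3.png

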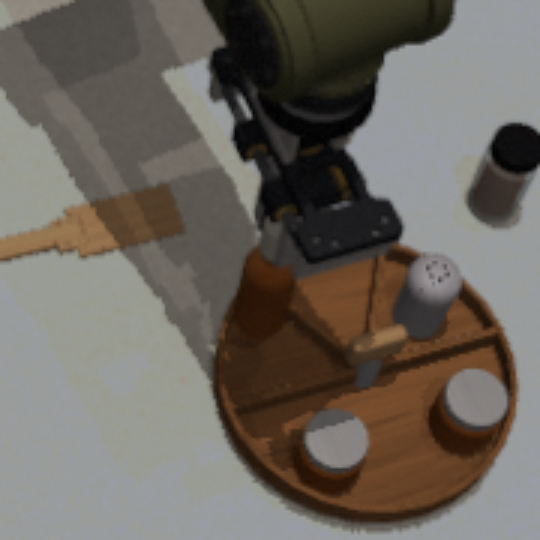

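The crop shows salt standing in the left section (430,290) and the bottle hanging upright over the right one (265,300). The bottle's bottom is about 139 mm below the TCP.

{"method": "jog_arm", "body": {
  "moves": [
    [[8,8,0,0,0,0],[3,3,-15,0,0,0],[0,0,-25,0,0,0],[0,0,0,0,0,0],[0,0,0,0,0,0]]
  ]
}}

```text
clock: 17.15
eef_pos: [621.1, 147.7, 188.4]
eef_rot: [-1.078, 1.567, -1.074]
wrist_force: [-0.3, 0.3, -1.7]
finger_gap: 27.7
```

```bash
python3 -c "
from h import *
pose()"
```

```text
t 17.15 pos [621.1 147.7 188.4] xax [ 0.002 -0.003 -1.   ] jaw 0.2 deg gap 27.7 F [-0.3  0.3 -1.7] q6 0.17
```

{"method": "jog_arm", "body": {
  "moves": [
    [[-1,4,-8,0,0,0],[0,1,-8,0,0,0],[0,0,0,0,0,0],[0,0,-2,0,0,0],[0,0,0,0,0,0]]
  ]
}}

```text
clock: 17.65
eef_pos: [620.4, 152.7, 170.8]
eef_rot: [-0.619, 1.566, -0.615]
wrist_force: [0.6, -0.5, -2.4]
finger_gap: 27.5
```

```bash
python3 -c "
from h import *
pose()"
```

```text
t 17.65 pos [620.4 152.7 170.8] xax [ 0.004 -0.003 -1.   ] jaw 0.2 deg gap 27.5 F [ 0.6 -0.5 -2.4] q6 0.18
```

Creep down until contact.

{"method": "jog_arm", "body": {
  "moves": [
    [[0,0,-3,0,0,0],[0,0,0,0,0,0],[0,0,-2,0,0,0],[0,0,0,0,0,0]]
  ]
}}

```text
clock: 18.05
eef_pos: [620.8, 152.7, 166.4]
eef_rot: [-0.41, 1.565, -0.406]
wrist_force: [-0.1, 0.3, -2.2]
finger_gap: 27.3
```

{"method": "jog_arm", "body": {
  "moves": [
    [[0,0,-1,0,0,0],[0,0,0,0,0,0]]
  ]
}}

```text
clock: 18.25
eef_pos: [621.2, 152.7, 166.3]
eef_rot: [-0.292, 1.563, -0.289]
wrist_force: [0.3, 0.3, -1.5]
finger_gap: 27.3
```

```bash
python3 -c "
from h import *
pose()"
```

```text
t 18.25 pos [621.2 152.7 166.3] xax [ 0.007 -0.002 -1.   ] jaw 0.2 deg gap 27.3 F [ 0.3  0.3 -1.5] q6 0.18
```

{"method": "jog_arm", "body": {
  "moves": [
    [[0,0,-2,0,0.3,0],[0,0,0,0,0,0],[0,0,-2,0,0,0],[0,0,0,0,0,0]]
  ]
}}

```text
clock: 18.65
eef_pos: [622.9, 153.1, 166.3]
eef_rot: [-0.088, 1.562, -0.085]
wrist_force: [0.0, -0.4, -1.8]
finger_gap: 27.3
```

```bash
python3 -c "
from h import *
pose()"
```

```text
t 18.65 pos [622.9 153.1 166.3] xax [ 0.009 -0.001 -1.   ] jaw 0.2 deg gap 27.3 F [ 0.  -0.4 -1.8] q6 0.18
```

{"method": "jog_arm", "body": {
  "moves": [
    [[-2,0,-4,0,0.8,0],[0,0,-1,0,0,0]]
  ]
}}

```text
clock: 18.85
eef_pos: [623.4, 153.6, 166.1]
eef_rot: [0.297, 1.566, 0.3]
wrist_force: [-1.1, -1.0, -1.2]
finger_gap: 27.5
```

```bash
python3 -c "
from h import *
pose()"
```

```text
t 18.85 pos [623.4 153.6 166.1] xax [ 0.004  0.001 -1.   ] jaw 0.2 deg gap 27.5 F [-1.1 -1.  -1.2] q6 0.18
```

{"method": "jog_arm", "body": {
  "moves": [
    [[-2,-1,-6,0,0,0],[0,0,-3,0,0,0]]
  ]
}}

```text
clock: 19.05
eef_pos: [624.4, 153.4, 164.3]
eef_rot: [0.231, 1.553, 0.235]
wrist_force: [-5.8, -2.3, 15.2]
finger_gap: 28.0
```

Run:
```python
from h import *
s,R=pose(); x,y,z=s['eef_pos']
p,im,d=grab("wrist"); W=cloud(p,d).reshape(-1,3);W=W[~np.isnan(W[:,0])]
b=W[(np.hypot(*(W[:,:2]-[x,y]).T)<40)]
for k in range(16,150,6):
    e=b[(b[:,2]>k)&(b[:,2]<k+6)&(np.hypot(*(b[:,:2]-[x,y]).T)<25)]
    if len(e)>5: print(k,len(e),np.hypot(*(e[:,:2]-[x,y]).T).mean().round(1),end=' | ')
```

```text
t 19.05 pos [624.4 153.4 164.3] xax [ 0.017  0.004 -1.   ] jaw 0.2 deg gap 28.0 F [-5.8 -2.3 15.2] q6 0.18
22 211 23.5 | 28 42 22.1 | 34 35 22.1 | 40 48 22.1 | 46 45 22.2 | 52 45 22.1 | 58 52 22.2 | 64 53 22.2 | 70 59 22.2 | 76 65 22.2 | 82 69 22.2 | 88 67 22.2 | 94 81 22.2 | 100 85 22.2 | 106 226 21.4 | 112 251 19.9 | 118 434 17.4 | 124 336 14.1 | 130 60 12.1 | 136 9 14.0 | 142 144 14.8 | 148 216 16.6 |
```

Contact (15 N): the bottle is on the floor. Releasing, lifting, then heading for the mill.

{"method": "jog_arm", "body": {
  "moves": [
    [[0,0,1,0,0.4,0],[0,0,0,0,0,0],[0,0,0,0,0,0],[0,0,15,0,0,0],[0,0,35,0,0,0]]
  ],
  "gripper": 0.2
}}

```text
clock: 19.6
eef_pos: [622.4, 152.9, 211.4]
eef_rot: [1.33, 1.569, 1.334]
wrist_force: [0.0, 0.5, -0.4]
finger_gap: 56.2
```

{"method": "jog_arm", "body": {
  "moves": [
    [[0,0,40,0,0.5,0],[-20,10,10,0,0,0],[-40,22,0,0,0,0],[-40,22,0,0,0,0],[-40,22,0,0,0,0]]
  ]
}}

```text
clock: 20.1
eef_pos: [481.5, 228.1, 270.8]
eef_rot: [1.812, 1.567, 1.81]
wrist_force: [1.0, 0.7, 0.4]
finger_gap: 56.4
```

Run:
```python
from h import *
pose(); p,im,d=grab("top"); W=cloud(p,d).reshape(-1,3);W=W[~np.isnan(W[:,0])]
print("sauce",circ(W,(621,152),22,40,104),circ(W,(621,152),14,142,172))
```

```text
t 20.10 pos [481.5 228.1 270.8] xax [-0.001  0.004 -1.   ] jaw -0.1 deg gap 56.4 F [1.  0.7 0.4] q6 0.37
sauce (array([626.8, 151.2]), 70, np.float64(0.4)) (array([626.4, 151.3]), 42, np.float64(1.9))
```

{"method": "jog_arm", "body": {
  "moves": [
    [[-32,28,-15,0,0,0],[-32,28,-15,0,0,0],[-24,22,-15,0,0,0],[0,0,0,0,0,0],[0,0,0,0,0,0]]
  ],
  "gripper": 0.4
}}

```text
clock: 20.65
eef_pos: [384.7, 311.7, 230.4]
eef_rot: [1.158, 1.562, 1.161]
wrist_force: [0.4, 0.9, 0.3]
finger_gap: 65.7
```

Run:
```python
from h import *
s,R=pose(); p,im,d=grab("wrist"); W=cloud(p,d); A=W.reshape(-1,3);A=A[~np.isnan(A[:,0])]
print(circ(A,(388,311),20,106,130),circ(A,(388,311),23,2,12))
```

```text
t 20.65 pos [384.7 311.7 230.4] xax [ 0.003  0.008 -1.   ] jaw 0.2 deg gap 65.7 F [0.4 0.9 0.3] q6 0.60
(array([387.8, 312.6]), 176, np.float64(0.1)) (array([387.8, 313. ]), 36, np.float64(1.8))
```

{"method": "jog_arm", "body": {
  "moves": [
    [[3,1,-25,-0.4,0,0],[0,0,-35,0,0,0],[0,0,-28,0,0,0],[0,0,0,0,0,0],[0,0,0,0,0,0]]
  ]
}}

```text
clock: 21.2
eef_pos: [393.5, 310.4, 144.6]
eef_rot: [0.415, 1.561, 0.412]
wrist_force: [0.0, 1.5, 0.6]
finger_gap: 65.8
```

```bash
python3 -c "
from h import *
pose()"
```

```text
t 21.20 pos [393.5 310.4 144.6] xax [ 0.009  0.004 -1.   ] jaw -0.2 deg gap 65.8 F [0.  1.5 0.6] q6 0.60
```

{"method": "jog_arm", "body": {
  "moves": [
    [[-6,2,-13,0,0.5,0],[-1,1,-11,0,0,0],[0,0,0,0,0,0],[0,0,0,0,0,0]]
  ]
}}

```text
clock: 21.6
eef_pos: [387.8, 314.1, 122.3]
eef_rot: [1.058, 1.563, 1.054]
wrist_force: [0.3, 0.2, 0.5]
finger_gap: 66.0
```

```bash
python3 -c "
from h import *
pose()"
```

```text
t 21.60 pos [387.8 314.1 122.3] xax [ 0.004  0.007 -1.   ] jaw -0.2 deg gap 66.0 F [0.3 0.2 0.5] q6 0.61
```

{"method": "jog_arm", "body": {
  "moves": [
    [[0,0,0,0,0,0],[0,0,0,0,0,0],[0,0,0,0,0,0],[0,0,0,0,0,0],[0,0,0,0,0,0]]
  ],
  "gripper": -1,
  "squeeze": 25
}}

```text
clock: 22.1
eef_pos: [388.1, 314.4, 123.4]
eef_rot: [0.985, 1.561, 0.981]
wrist_force: [-0.3, -0.7, -1.0]
finger_gap: 39.3
```

{"method": "jog_arm", "body": {
  "moves": [
    [[0,0,20,0,0,0],[0,0,30,0,0,0],[0,0,25,0,0,0],[20,-10,10,0,0,0],[40,-19,0,0,0,0]]
  ]
}}

```text
clock: 22.6
eef_pos: [445.8, 285.8, 211.4]
eef_rot: [1.147, 1.564, 1.148]
wrist_force: [0.2, 1.1, -1.7]
finger_gap: 39.3
```

{"method": "jog_arm", "body": {
  "moves": [
    [[40,-19,0,0,0,0],[40,-19,0,0,0,0],[32,-14,0,0,0,0],[0,0,0,0,0,0],[0,0,0,0,0,0]]
  ]
}}

```text
clock: 23.1
eef_pos: [564.6, 228.7, 210.7]
eef_rot: [1.128, 1.564, 1.126]
wrist_force: [-0.2, 0.6, -0.6]
finger_gap: 38.7
```

Run:
```python
from h import *
s,R=pose(); x,y,z=s['eef_pos']
for n in("wrist","scene"):
    p,im,d=grab(n); W=cloud(p,d).reshape(-1,3);W=W[~np.isnan(W[:,0])]
    b=W[(np.hypot(*(W[:,:2]-[x,y]).T)<32)&(W[:,2]>48)&(W[:,2]<z-20)]
    print(n,len(b),np.percentile(b[:,2],[0,1,3,5,10]).round(1)); print(circ(b,(x,y),23,z-120,z-112))
```

```text
t 23.10 pos [564.6 228.7 210.7] xax [ 0.003  0.006 -1.   ] jaw -0.1 deg gap 38.7 F [-0.2  0.6 -0.6] q6 0.32
wrist 1423 [ 87.2  90.1  93.7  97.  105.7]
(array([564.2, 226.6]), 65, np.float64(0.2))
scene 333 [48.9 88.8 92.1 94.2 97.9]
(array([560.5, 227. ]), 26, np.float64(0.8))
```

{"method": "jog_arm", "body": {
  "moves": [
    [[11,-2,0,0,0,0],[3,0,-15,0,0,0],[0,0,-22,0,0,0],[0,0,0,0,0,0],[0,0,0,0,0,0]]
  ]
}}

```text
clock: 23.7
eef_pos: [577.4, 229.3, 172.1]
eef_rot: [1.049, 1.563, 1.052]
wrist_force: [0.1, -0.1, -0.1]
finger_gap: 38.8
```

```bash
python3 -c "
from h import *
pose()"
```

```text
t 23.70 pos [577.4 229.3 172.1] xax [ 0.004  0.007 -1.   ] jaw 0.2 deg gap 38.8 F [ 0.1 -0.1 -0.1] q6 0.31
```

{"method": "jog_arm", "body": {
  "moves": [
    [[1,-4,-10,-0.3,0.2,0],[0,0,-8,0,0,0],[0,0,-4,0,0,0],[0,0,0,0,0,0]]
  ]
}}

```text
clock: 24.1
eef_pos: [578.7, 225.3, 149.4]
eef_rot: [0.813, 1.569, 0.817]
wrist_force: [0.4, -0.5, -2.3]
finger_gap: 39.3
```

```bash
python3 -c "
from h import *
pose()"
```

```text
t 24.10 pos [578.7 225.3 149.4] xax [ 0.001  0.002 -1.   ] jaw 0.2 deg gap 39.3 F [ 0.4 -0.5 -2.3] q6 0.31
```

{"method": "jog_arm", "body": {
  "moves": [
    [[0,0,-3,0,0,0],[0,0,-1,0,0,0]]
  ]
}}

```text
clock: 24.3
eef_pos: [579.3, 225.5, 147.3]
eef_rot: [0.55, 1.566, 0.553]
wrist_force: [-3.6, -1.5, 9.1]
finger_gap: 39.1
```

```bash
python3 -c "
from h import *
pose()"
```

```text
t 24.30 pos [579.3 225.5 147.3] xax [ 0.004  0.002 -1.   ] jaw 0.2 deg gap 39.1 F [-3.6 -1.5  9.1] q6 0.31
```

{"method": "jog_arm", "body": {
  "moves": [
    [[0,0,1,0,0,0],[0,0,0,0,0,0],[0,0,0,0,0,0],[0,0,15,0,0,0],[0,0,35,0,0,0]]
  ],
  "gripper": 0.3
}}

```text
clock: 24.8
eef_pos: [578.1, 225.2, 197.2]
eef_rot: [2.522, 1.569, 2.526]
wrist_force: [0.1, 0.9, 0.8]
finger_gap: 61.2
```

{"method": "jog_arm", "body": {
  "moves": [
    [[0,0,35,0,0,0],[-22,-35,10,0,0,0],[-26,-41,0,0,0,0],[-26,-41,-10,0,0,0],[-26,-41,-30,0,0,0]]
  ]
}}

```text
clock: 25.3
eef_pos: [481.7, 71.6, 218.8]
eef_rot: [0.23, 1.554, 0.239]
wrist_force: [0.9, -1.4, -1.0]
finger_gap: 61.1
```

{"method": "jog_arm", "body": {
  "moves": [
    [[-22,-35,-30,0,0,0],[-13,-22,-20,0,0,0],[0,0,0,0,0,0],[0,0,0,0,0,0]]
  ]
}}

```text
clock: 25.7
eef_pos: [443.3, 10.1, 170.4]
eef_rot: [0.171, 1.55, 0.175]
wrist_force: [1.3, 0.1, 0.3]
finger_gap: 61.1
```

```bash
cat > sp.py <<'E'
from h import *
def spat(ns,c=(439,-14),z0=3.5,z1=16,save=None,half=170):
    for n in ns:
        p,im,d=grab(n); W=cloud(p,d); h=cv2.cvtColor(im,cv2.COLOR_BGR2HSV)
        m=(h[...,1]>70)&(h[...,0]>8)&(h[...,0]<30)&(W[...,2]>z0)&(W[...,2]<z1)&(np.abs(W[...,0]-c[0])<60)&(np.abs(W[...,1]-c[1])<half)
        Q=W[m]; y=Q[:,1]; 
        print(n,len(Q),"y",np.percentile(y,[.2,99.8]).round(1),"z",np.percentile(Q[:,2],[5,50,95]).round(1))
        for k in range(int(c[1])-170,int(c[1])+170,20):
            e=Q[(y>k)&(y<k+20)]
            if len(e)>8: a,b=np.percentile(e[:,0],[1,99]); print("y%d: mid %.1f w %.1f z %.1f"%(k+10,(a+b)/2,b-a,np.median(e[:,2])),end=' | ')
        print()
        if save: cv2.imwrite(save,im)
E
python3 - <<'E'
from sp import *
pose(); spat(("wrist","top"),save="pics/w4.png")
E
```

```text
t 25.70 pos [443.3  10.1 170.4] xax [ 0.02   0.004 -1.   ] jaw 0.3 deg gap 61.1 F [1.3 0.1 0.3] q6 -0.07
wrist 7399 y [-149.8  135.2] z [ 6.1  7.8 10.8]
y-154: mid 431.4 w 19.8 z 10.0 | y-134: mid 432.2 w 20.9 z 10.1 | y-114: mid 433.0 w 19.3 z 10.0 | y-94: mid 433.8 w 20.2 z 10.2 | y-74: mid 433.9 w 19.9 z 10.0 | y-54: mid 434.0 w 19.6 z 10.0 | y-34: mid 434.7 w 20.5 z 10.0 | y-14: mid 434.9 w 20.1 z 10.0 | y6: mid 436.5 w 23.1 z 10.0 | y26: mid 436.8 w 50.3 z 9.1 | y46: mid 436.8 w 54.2 z 7.4 | y66: mid 437.0 w 53.7 z 7.2 | y86: mid 437.6 w 53.8 z 7.1 | y106: mid 438.2 w 54.0 z 7.3 | y126: mid 438.7 w 54.1 z 7.3 | 
top 368 y [-162.5  132.9] z [ 4.1  8.  13.1]
y-154: mid 431.9 w 14.5 z 8.8 | y-134: mid 433.0 w 17.2 z 8.9 | y-114: mid 432.5 w 17.3 z 9.0 | y-94: mid 432.3 w 17.3 z 8.9 | y-74: mid 434.7 w 17.3 z 9.4 | y66: mid 414.7 w 5.4 z 9.0 | y106: mid 438.5 w 48.8 z 6.2 | y126: mid 439.6 w 51.8 z 7.0 |
```

{"method": "jog_arm", "body": {
  "moves": [
    [[-7,-8,-30,-0.2,1.1,-1.8],[-1,-2,-40,0,0,0],[0,0,-25,0,0,0],[0,0,0,0,0,0],[0,0,0,0,0,0]]
  ],
  "gripper": 0
}}

```text
clock: 26.3
eef_pos: [440.6, 3.8, 77.7]
eef_rot: [-0.064, 1.561, -0.085]
wrist_force: [0.5, -0.1, 0.5]
finger_gap: 47.1
```

```bash
python3 -c "
from h import *
pose()"
```

```text
t 26.30 pos [440.6   3.8  77.7] xax [ 0.01  -0.001 -1.   ] jaw -1.2 deg gap 47.1 F [ 0.5 -0.1  0.5] q6 -0.05
```

{"method": "jog_arm", "body": {
  "moves": [
    [[-5,-3,-20,0,0.6,-0.5],[-2,0,-18,0,0.2,0],[0,0,-6,0,0,0],[0,0,0,0,0,0],[0,0,0,0,0,0]]
  ]
}}

```text
clock: 26.8
eef_pos: [439.1, 2.0, 40.2]
eef_rot: [-0.201, 1.564, -0.228]
wrist_force: [0.0, -0.2, -0.2]
finger_gap: 47.0
```

```bash
python3 -c "
from h import *
pose()"
```

```text
t 26.80 pos [439.1   2.   40.2] xax [ 0.007 -0.002 -1.   ] jaw -1.6 deg gap 47.0 F [ 0.  -0.2 -0.2] q6 -0.05
```

{"method": "jog_arm", "body": {
  "moves": [
    [[-4,0,-12,0,0.4,0],[-1,0,-5,0,0,0],[0,0,0,0,0,0],[0,0,-2,0,0,0]]
  ]
}}

```text
clock: 27.2
eef_pos: [435.0, 2.0, 21.7]
eef_rot: [-0.556, 1.567, -0.583]
wrist_force: [-0.5, -0.3, -0.4]
finger_gap: 47.2
```

```bash
python3 -c "
from h import *
pose()"
```

```text
t 27.20 pos [435.    2.   21.7] xax [ 0.003 -0.002 -1.   ] jaw -1.5 deg gap 47.2 F [-0.5 -0.3 -0.4] q6 -0.05
```

{"method": "jog_arm", "body": {
  "moves": [
    [[0,0,-1,0,0,0],[0,0,0,0,0,0],[0,0,-1,0,0,0],[0,0,0,0,0,0]]
  ],
  "gripper": -1,
  "squeeze": 25
}}

```text
clock: 27.6
eef_pos: [435.0, 2.0, 19.5]
eef_rot: [-0.565, 1.567, -0.592]
wrist_force: [-0.6, 0.6, -0.6]
finger_gap: 21.6
```

```bash
python3 -c "
from h import *
pose()"
```

```text
t 27.60 pos [435.    2.   19.5] xax [ 0.003 -0.002 -1.   ] jaw -1.6 deg gap 21.6 F [-0.6  0.6 -0.6] q6 -0.05
```

{"method": "jog_arm", "body": {
  "moves": [
    [[0,0,15,0,0,0],[0,0,30,0,0,0],[0,0,30,0,0,0],[15,-15,20,0,0,0],[28,-28,0,0,0,0]]
  ]
}}

```text
clock: 28.1
eef_pos: [476.1, -39.9, 118.1]
eef_rot: [-1.698, 1.569, -1.722]
wrist_force: [0.3, 0.9, -0.9]
finger_gap: 21.7
```

{"method": "jog_arm", "body": {
  "moves": [
    [[33,-32,0,0,0,0],[33,-32,0,0,0,0],[33,-32,0,0,0,0],[33,-32,0,0,0,0],[26,-25,0,0,0,0]]
  ]
}}

```text
clock: 28.6
eef_pos: [639.5, -199.5, 119.4]
eef_rot: [-0.703, 1.567, -0.726]
wrist_force: [-0.3, 0.3, -0.4]
finger_gap: 21.6
```

{"method": "jog_arm", "body": {
  "moves": [
    [[8,-8,0,0,0,0],[0,0,0,0,0,0],[0,0,0,0,0,0]]
  ]
}}

```text
clock: 28.9
eef_pos: [648.5, -210.8, 117.0]
eef_rot: [-1.171, 1.569, -1.196]
wrist_force: [-0.3, 0.4, -0.4]
finger_gap: 21.6
```

Run:
```python
from sp import *
s,R=pose(); x,y,z=s['eef_pos']
spat(("wrist",),c=(x,y),z0=z-40,z1=z+10,save="pics/w5.png")
p,im,d=grab("wrist"); W=cloud(p,d).reshape(-1,3);W=W[~np.isnan(W[:,0])]
r=np.hypot(*(W[:,:2]-[654,-227]).T)
for lo,hi,rad in((27,34,102),):
    t=W[(r>90)&(r<115)&(W[:,2]>lo)&(W[:,2]<hi)]; print(len(t),t[:,2].max()); print(circ(t,(654,-227),102,lo,hi))
    o=least_squares(lambda v:np.hypot(*(t[:,:2]-v[:2]).T)-v[2],(654,-227,100)); print(o.x)
```

```text
t 28.90 pos [ 648.5 -210.8  117. ] xax [ 0.001 -0.002 -1.   ] jaw -1.5 deg gap 21.6 F [-0.3  0.4 -0.4] q6 -0.34
wrist 22346 y [-317.  -78.] z [103.6 105.  108.1]
y-310: mid 646.5 w 21.5 z 107.6 | y-290: mid 647.0 w 20.8 z 107.6 | y-250: mid 648.0 w 21.0 z 107.7 | y-230: mid 648.4 w 20.5 z 107.7 | y-210: mid 648.8 w 21.9 z 107.6 | y-190: mid 650.7 w 38.3 z 107.0 | y-170: mid 649.8 w 54.0 z 105.0 | y-150: mid 650.2 w 53.9 z 104.7 | y-130: mid 650.8 w 54.0 z 104.7 | y-110: mid 651.3 w 53.7 z 104.8 | y-90: mid 651.7 w 53.7 z 104.8 | y-70: mid 651.7 w 52.5 z 104.4 | 
5710 33.622983463944834
(array([ 654.1, -231.9]), 5710, np.float64(5.1))
[ 654.39049944 -225.67273986   96.33620714]
```

View pics/w5.png

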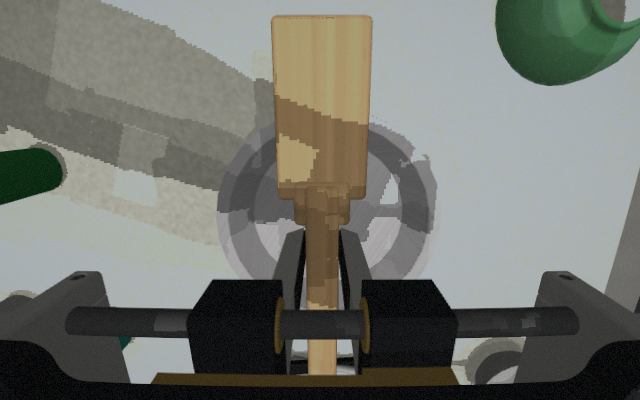

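Wrist view: the spatula is held level (blade at (320,100)) over the tin (ring around (330,200)). Lowering.

{"method": "jog_arm", "body": {
  "moves": [
    [[6,1,-15,0,0,0],[0,0,-22,0,0,0],[0,0,-10,0,0,0],[0,0,0,0,0,0],[0,0,0,0,0,0]]
  ]
}}

```text
clock: 29.5
eef_pos: [654.6, -206.4, 68.3]
eef_rot: [-0.853, 1.568, -0.876]
wrist_force: [-0.6, 0.7, 0.0]
finger_gap: 21.3
```

```bash
python3 -c "
from h import *
pose()"
```

```text
t 29.50 pos [ 654.6 -206.4   68.3] xax [ 0.002 -0.002 -1.   ] jaw -1.3 deg gap 21.3 F [-0.6  0.7  0. ] q6 -0.34
```

{"method": "jog_arm", "body": {
  "moves": [
    [[0,-4,-10,0,0,0],[0,0,-3,0,0,0],[0,0,0,0,0,0],[0,0,0,0,0,0]]
  ]
}}

```text
clock: 29.9
eef_pos: [655.2, -211.0, 55.8]
eef_rot: [-0.603, 1.566, -0.625]
wrist_force: [0.4, 0.1, -0.6]
finger_gap: 21.6
```

```bash
python3 -c "
from h import *
pose()"
```

```text
t 29.90 pos [ 655.2 -211.    55.8] xax [ 0.004 -0.003 -1.   ] jaw -1.3 deg gap 21.6 F [ 0.4  0.1 -0.6] q6 -0.34
```

{"method": "jog_arm", "body": {
  "moves": [
    [[-1,0,-4,0,0.2,0],[0,0,-1,0,0,0]]
  ]
}}

```text
clock: 30.1
eef_pos: [654.3, -211.1, 51.1]
eef_rot: [-1.31, 1.568, -1.332]
wrist_force: [-0.1, -0.2, -0.4]
finger_gap: 21.7
```

```bash
python3 -c "
from h import *
pose()"
```

```text
t 30.10 pos [ 654.3 -211.1   51.1] xax [ 0.001 -0.003 -1.   ] jaw -1.3 deg gap 21.7 F [-0.1 -0.2 -0.4] q6 -0.34
```

{"method": "jog_arm", "body": {
  "moves": [
    [[0,0,-1,0,0,0],[0,0,0,0,0,0],[0,0,0,0,0,0],[0,0,0,0,0,0],[0,0,15,0,0,0]]
  ],
  "gripper": -0.1
}}

```text
clock: 30.6
eef_pos: [653.6, -210.8, 63.9]
eef_rot: [-2.303, 1.568, -2.326]
wrist_force: [-0.1, 0.3, 0.4]
finger_gap: 42.3
```

{"method": "jog_arm", "body": {
  "moves": [
    [[0,0,25,0,0,0],[0,0,40,0,0,0],[0,0,45,0,0,0],[-30,0,30,0,0,0],[-45,0,0,0,0,0]]
  ]
}}

```text
clock: 31.1
eef_pos: [579.2, -210.2, 214.9]
eef_rot: [-0.917, 1.566, -0.938]
wrist_force: [0.8, -1.5, -0.2]
finger_gap: 42.3
```

{"method": "jog_arm", "body": {
  "moves": [
    [[-45,-20,0,0,0,0],[-45,-20,0,0,0,0],[-45,-20,0,0,0,0],[-35,-20,0,0,0,0],[0,0,0,0,0,0]]
  ]
}}

```text
clock: 31.6
eef_pos: [400.5, -290.8, 223.6]
eef_rot: [-0.712, 1.555, -0.731]
wrist_force: [0.5, 0.0, 0.4]
finger_gap: 42.1
```

Run:
```python
from sp import *
from tray import tray
pose()
spat(("top","scene"),c=(654,-227),z0=33,z1=50)
tray()
out=[]
for n in("top","scene"):
    p,im,d=grab(n); W=cloud(p,d).reshape(-1,3);W=W[~np.isnan(W[:,0])]
    for k,c,r,z0,z1 in(("mill",(579,225),20,130,154),("salt",(621,298),22.5,50,84),("sauce",(624,152),22,50,104),("cap",(624,152),14,142,172)): print(n,k,circ(W,c,r,z0,z1))
    u=np.array([250,120]) if n=="top" else 0
    out.append(im[60:260,170:470] if n=="top" else im[180:380,190:490])
    t=W[(np.hypot(*(W[:,:2]-[654,-227]).T)<60)&(W[:,2]<15)]; print("tin floor z",np.median(t[:,2]))
cv2.imwrite("pics/end.png",cv2.resize(np.vstack(out),None,fx=1.5,fy=1.5,interpolation=3))
```

```text
t 31.60 pos [ 400.5 -290.8  223.6] xax [ 0.012 -0.011 -1.   ] jaw -1.1 deg gap 42.1 F [0.5 0.  0.4] q6 -0.68
top 1136 y [-375.5  -79.9] z [34.1 38.4 43.8]
y-367: mid 650.5 w 19.1 z 40.0 | y-347: mid 650.2 w 17.5 z 40.0 | y-327: mid 651.6 w 19.2 z 39.7 | y-307: mid 654.0 w 20.5 z 39.3 | y-287: mid 652.2 w 17.9 z 40.6 | y-267: mid 652.0 w 17.6 z 39.1 | y-247: mid 653.8 w 17.8 z 39.1 | y-227: mid 653.6 w 18.1 z 40.2 | y-207: mid 655.6 w 21.6 z 39.3 | y-187: mid 654.9 w 44.4 z 38.8 | y-167: mid 655.3 w 50.7 z 37.8 | y-147: mid 655.5 w 52.1 z 37.4 | y-127: mid 655.3 w 52.0 z 37.6 | y-107: mid 656.5 w 49.2 z 37.3 | y-87: mid 657.1 w 50.8 z 37.4 | 
scene 1614 y [-375.   -78.9] z [36.1 40.  44.4]
y-367: mid 650.1 w 21.5 z 41.6 | y-347: mid 650.9 w 19.8 z 42.1 | y-327: mid 650.5 w 20.5 z 42.3 | y-307: mid 651.9 w 20.1 z 41.6 | y-287: mid 652.0 w 21.5 z 41.6 | y-267: mid 653.0 w 20.4 z 41.1 | y-247: mid 652.9 w 20.9 z 41.1 | y-227: mid 653.2 w 21.4 z 41.4 | y-207: mid 654.4 w 26.7 z 41.5 | y-187: mid 655.4 w 46.3 z 40.6 | y-167: mid 654.2 w 54.4 z 39.2 | y-147: mid 654.5 w 53.4 z 39.0 | y-127:
[... 530 characters left out ...]
int64(55)), (150, np.float64(149.7), np.int64(59)), (90, np.float64(89.5), np.int64(88))]
handle ((664.363037109375, 223.89422607421875), (17.424692153930664, 49.98924255371094), 1.181696891784668)
top mill (array([580.8, 221.1]), 33, np.float64(0.4))
top salt (array([624.8, 295.1]), 48, np.float64(0.5))
top sauce (array([626.5, 151.4]), 64, np.float64(0.4))
top cap (array([625.9, 151.8]), 47, np.float64(1.7))
tin floor z 2.407024811082583
scene mill (array([575.4, 223.9]), 78, np.float64(0.9))
scene salt (array([619.4, 296.5]), 120, np.float64(0.7))
scene sauce (array([621.4, 154.3]), 169, np.float64(0.6))
scene cap (array([621.7, 154.5]), 72, np.float64(0.6))
tin floor z 3.6428869198992997
```

View pics/end.png

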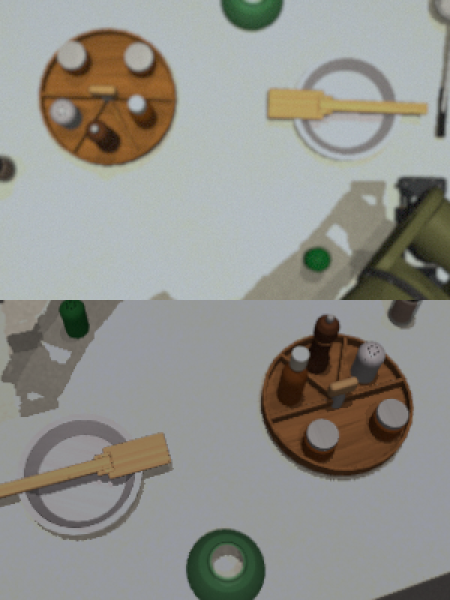

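The final picture shows the divider square, salt left (65,112), mill middle (102,135) and sauce right (142,110). The spatula lies level across the tin at (345,105), and the arm is clear. Handing in.

```bash
python3 -c "
from h import *
pose(); print(manip.sign_off())"
```

```text
t 31.90 pos [ 404.2 -288.6  221.8] xax [ 0.011 -0.009 -1.   ] jaw -0.9 deg gap 42.0 F [-0.2 -0.5 -1.2] q6 -0.68
the job is handed in; nothing more can be done
None
```

I handed the job in at 31.9 s. My last camera checks put everything inside the limits, but the hand-in gives no verdict.

- **Tray:** I turned the lazy Susan by its handle from about +60° to about 0° (within roughly 1°), with the three small sections on the robot's side.
- **Salt, sauce and mill:** The small steel salt shaker stands in the left section, the sauce bottle in the right and the pepper mill in the middle. Each reads within about 7 mm of its point. All three look upright in the picture. For the bottle, body and cap centres also agree within 1 mm.
- **Spatula:** It lies level on the tin rim, with its underside about 31 mm up. Its middle is a few millimetres or less from the tin's centre as measured before placing; I did not measure the tin's centre again afterwards.
- **Gripper:** It was open and clear of everything at hand-in.

The scene and top cameras disagreed by 2–5 mm in x throughout, and by up to about 3 mm in y. The wrist camera fell in between in x.

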